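# Scrub the tall beaker with the bottle brush

## Task

Take the long-handled bottle brush out of its holder and scrub the inside of the tallest beaker on the wash tray: push the brush down to the bottom, draw it up about two thirds of the beaker's depth, then push it down to the bottom again. Afterwards stand the brush back in its holder, bristles down, lowering it onto the holder's floor before letting go.

Things in the scene. Friction and masses are not known exactly. Their poses are not given: they have to be found in the camera images.
- brush: Bottle brush, 200 mm long, 55 to 115 g, loose, standing bristles down in its holder. Origin: centre of the flat bristle end (lowest point); z runs up to the handle; it is round. Bristle head 0 to 60 mm, stiff, 48 mm across (rows look 52), end tapered to 38; steel stem 8 mm across to 130 mm; round wooden handle 22 mm across, 130 to 200 mm: grip it from above at 165 mm.
- holder: Steel brush holder fixed to the bench: open round pot 78 mm high on a 100 mm disc. Origin: centre of its underside on the bench, z up. Inner floor 6 mm above the origin; inside 60 mm across up to 48 mm high, then flaring to 82 mm at the mouth.
- tall_beaker: Tallest of three plain white plastic vessels clipped in any order in a row on the steel wash tray; it cannot move. Round, 82 mm outer and 74 mm inner diameter, 115 mm high, open top. Origin: centre of its underside (10 mm above the bench), z up. Inner floor 5 mm above the origin: 110 mm deep. Rim 125 mm above the bench. The other two are 62 and 40 mm high.
Not all that is in view belongs to the job. What is shaped like the brush but blue or purple is not meant.

How it is judged:
On the way, in this order (a step that is already met when the one before it is completed fails the run):
1. the brush's bristle end is pushed down to within 20 mm of the tall beaker's inner floor (z of brush in the frame of tall_beaker below 0.025 m and horizontal distance between brush and tall_beaker below 0.037 m), for 0.1 s.
2. the bristle end is drawn up to at least 55 mm above the inner floor, still in line with the beaker (z of brush in the frame of tall_beaker above 0.06 m and horizontal distance between brush and tall_beaker below 0.037 m), for 0.1 s.
3. the bristle end is pushed down again to within 20 mm of the inner floor (all of step 1), for 0.1 s.
4. the bristle end is within 15 mm of the holder's inner floor while the fingers still hold the brush (z of brush in the frame of holder below 0.021 m and horizontal distance between brush and holder below 0.03 m and contact force between the fingers and brush above 1 N), for 0.05 s.
At the end, for the whole second after the job is handed in: The brush stands released and at rest in its holder, bristles down, its bristle end within 15 mm of the holder's inner floor and leaning less than 17 degrees (z of brush in the frame of holder below 0.021 m and horizontal distance between brush and holder below 0.03 m and angle between brush's own z axis and vertical below 0.3 rad and linear speed of brush below 0.03 m/s); the robot touches nothing.
It also fails if it takes over 58 s, if anything falls off the work surface, if the arm or the gripper's body presses on something with over 40 N, if the wrist force passes 120 N, or if a joint passes its speed limit or range.

## Robot

A 6-joint arm with a two-finger parallel gripper is mounted at the origin on the work surface. World frame = base frame: x ahead of the robot, y to its left, z up, the work surface at z = 0. Lengths are in m, angles in rad, forces in N, time in s.
With the tool pointing down it reaches from about 0.3 to 0.875 m from the base axis. Payload 6.4 kg.
Tool frame: the origin (TCP) lies between the finger pads; the fingertips stand 8 mm ahead of it and the grasp point (between the pads) lies 11 mm behind it; z points along the fingers, y is the line along which they close (so a half turn about z gives the same grasp; the last joint's range is limited). The gripper opens to 85 mm and grips with 20 to 120 N. Pads are 22 mm wide; open, the fingers measure 114 mm over their backs; the gripper's body (76 mm by 85 mm) begins 54 mm behind the grasp point. The pads swing forward as they close: fully open they stand 13 mm farther back than shut.
Start: joints at [1.036, 0.181, 1.607, -0, 1.354, -0.206], TCP at [0.186, 0.544, 0.239] pointing down, gripper open.
Joint ranges: [-2.99, 2.99], [-0.89, 2.07], [0.3, 2.58], [-1.14, 4.28], [0, 2.63], [-3.12, 3.12]. Speed limits (rad/s): [2.57, 2.57, 3.01, 3.14, 3.14, 3.14].

## Interface

Orientations are given as [roll, pitch, yaw] about the fixed x, y, z axes, in that order (R = Rz(yaw) Ry(pitch) Rx(roll)).
In Python, from cell import arm gives the robot as it stands. The module is installed in compiled form; this text tells all that it offers.
- The arm moves only by the tool carry_out, never from a script. Its argument "commands" is a list of rows, each an object of numbers: "x", "y", "z": the shift along the tool's x, y, z normalised to -1 to 1, where 1 is 0.06 m; "rx", "ry", "rz": the turn, a rotation vector about the tool's x, y, z normalised to -1 to 1, where 1 is 0.1 rad. A call has 1 to 12 rows; each row shifts and turns the commanded pose from where the row before left it, along the tool's axes as they then stand; what a row does not reach is not made up. A row lasts 1/8 s, in which the tool goes at most 62.5 mm and 10.7 degrees, less where a joint would pass 70% of its speed; a pose out of reach is approached as far as the arm can. A call with a number of a shift or a turn outside -1 to 1 is refused whole. A call with a gripper value outside its range is refused whole. "grip" is the opening, from 0 (shut) to 1 (fully open), set as the call begins (left out, the last holds). The fingers move at their own pace and stop on an object; "newtons" is the grip in N (left out, the last holds). Time passes only in rows, so rows that do not move let the fingers close. It gives the time, the measured TCP pose, the force, the opening and the grip force at its end, in the units of the state.
- arm.get_state(): the state, without advancing time (a new reading comes with each control period).
- arm.capture(name): name is "scene" or "top"; returns the picture (480x640x3 uint8, blue, green, red); there is no depth.
- arm.camera_model(name): a dict with "fx", "fy", "cx", "cy" (pixels), "distortion" ([k1, k2, p1, p2, k3] as OpenCV has them; the pictures are not rectified), "rvec" (rotation vector, rad) and "tvec" (3), from world to camera coordinates, as OpenCV has them. Camera axes: x right, y down, z forward; pixel columns grow to the right and rows downward; lengths in m; the calibration is good to about 2 mm. A picture is of the moment at which its call begins. camera_model takes no time and is no camera call.
- arm.hand_in(): hands the job in; it is judged then, once.
The state is a dict: "time": time; "qpos": joint angles; "joint_velocities": joint speeds; "joint_efforts": joint torques, N m; "tool_pos": TCP position; "tcp_rot": TCP orientation; "wrist_force": force on the tool from outside, world axes, zero at the start; "moment": the same for the moment, N m; "opening": opening from 0.0 (shut) to 1.0 (fully open); "grasp_force": force on a finger pad.
Only numpy, scipy, OpenCV 4.12 (cv2) and the standard library are available. Lean on these libraries where they do the work, as an engineer would, in place of code of your own. Each camera call takes 0.05 s, during which the arm holds its last target. There are 200 camera calls.

## Working session

There is one attempt and no reset: what is moved stays moved. The work goes in short steps, Python scripts to look and compute and a tool call to move; the robot and the scene stay as the last step left them, time stands still between calls to the robot, and variables do not carry over. Pictures are saved under pics/ and viewed, at most 10 in all, crops included, and the job is handed in when it is done.

Besides the shell and the picture viewer there is one more tool, called as name(argument=value, ...) on one line, values as JSON. carry_out: Moves the arm, as the interface text tells. Scaled input: -1 to 1 covers 0.06 m each way for a shift and 0.1 rad each way for a turn. Its arguments: {"type":"object","properties":{"commands":{"type":"array"},"grip":{"type":"number"},"newtons":{"type":"number"}},"required":["commands"]}

```bash
mkdir -p pics; python3 - <<'E'
from cell import arm
import cv2,numpy as np
for n in("scene","top"):
    cv2.imwrite(f"pics/{n}0.png",arm.capture(n)); m=arm.camera_model(n); print(n,m)
    R=cv2.Rodrigues(np.array(m["rvec"],float))[0]; print("campos",-R.T@np.array(m["tvec"]).ravel())
s=arm.get_state(); print(s)
E
```

```text
scene {'fx': 613.1240950677696, 'fy': 613.1240950677696, 'cx': 311.5289629458673, 'cy': 243.6764083842789, 'distortion': array([0.03660862, 0.        , 0.        , 0.        , 0.        ]), 'rvec': array([ 0.91400068,  2.39747074, -1.14905115]), 'tvec': array([ 0.47753825, -0.16518351,  1.38736086])}
campos [1.16315496 0.55130572 0.72334712]
top {'fx': 569.7600215255112, 'fy': 569.7600215255112, 'cx': 325.85609448881877, 'cy': 242.34225145983606, 'distortion': array([-0.03431187,  0.        ,  0.        ,  0.        ,  0.        ]), 'rvec': array([ 2.08311121, -2.0966782 ,  0.26440358]), 'tvec': array([-0.08649178,  0.58589875,  1.03401971])}
campos [ 0.3121857  -0.08665998  1.14672799]
{'time': 0.1, 'qpos': array([ 1.03569819e+00,  1.81480189e-01,  1.60790972e+00, -3.18363617e-05,
        1.35381393e+00, -2.06315984e-01]), 'joint_velocities': array([ 7.87134517e-04, -8.95587110e-05, -2.90608733e-03,  2.21998063e-04,
        2.34469780e-03, -2.52283193e-03]), 'joint_efforts': array([-4.41863212e-04, -4.45881236e+01, -3.52237558e+01, -2.46428854e-04,
        4.10334455e-03, -7.93781851e-05]), 'tool_pos': array([0.18540733, 0.54376803, 0.23846586]), 'tcp_rot': array([-3.14000928e+00, -2.99638836e-04,  2.81281714e+00]), 'wrist_force': array([-0.52179177,  0.0073223 ,  0.22122681]), 'moment': array([ 0.00697188,  0.01307289, -0.04297078]), 'grasp_force': 0.0, 'opening': 0.9986031946775766}
```

View pics/scene0.png

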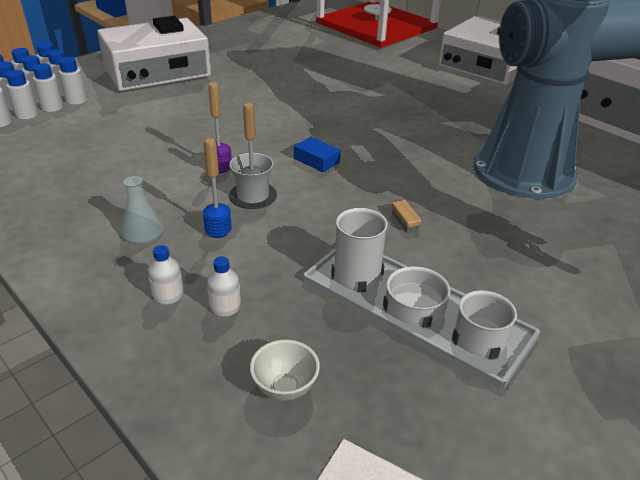

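View pics/top0.png

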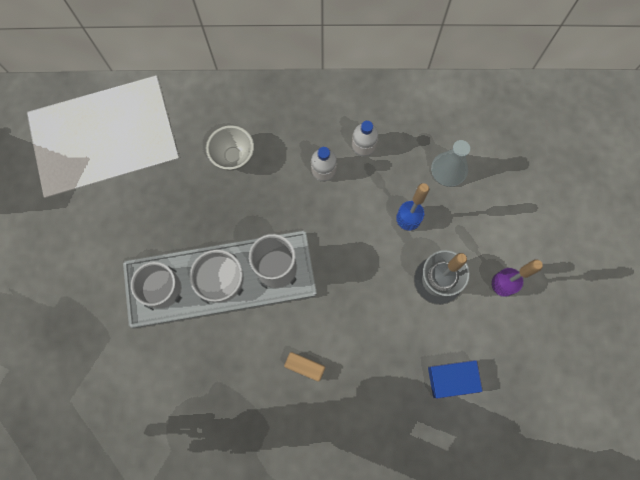

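Scene view: three brush-like things. One has blue bristles (handle 211,158), one has purple bristles (handle 214,100), and one stands in the steel pot (handle 249,122; pot 252,178). The last fits, because it is in the holder and is neither blue nor purple. The tallest vessel is at scene (361,245), top (272,257). I'll confirm both in one enlarged crop.

```bash
python3 - <<'E'
import cv2,numpy as np
s=cv2.imread("pics/scene0.png");t=cv2.imread("pics/top0.png")
def c(im,x,y,w,h,W=400,H=300): return cv2.resize(im[y:y+h,x:x+w],(W,H),interpolation=cv2.INTER_CUBIC)
a=np.vstack([np.hstack([c(s,190,95,160,120),c(s,300,195,160,120)]),np.hstack([c(t,400,230,100,75),c(t,230,220,100,75)])])
cv2.imwrite("pics/crop1.png",a)
E
```

```text
(no output)
```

View pics/crop1.png

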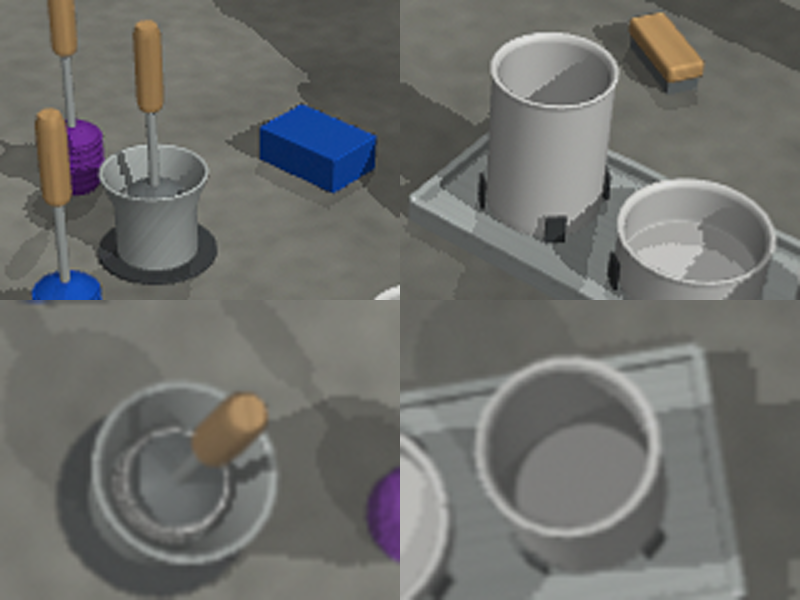

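Top-left crop: the pot holds a grey brush, with its handle top at crop (147,27). The top-right and bottom-right crops show the tallest vessel, with rim centres at crop (554,71) and (569,446). So the targets are confirmed, and next I fit circles to the silhouette extents.

```bash
cat > h.py <<'E'
import cv2,numpy as np
from cell import arm
from scipy.optimize import least_squares
M={n:arm.camera_model(n) for n in("scene","top")}
def proj(n,P):
    m=M[n];K=np.array([[m["fx"],0,m["cx"]],[0,m["fy"],m["cy"]],[0,0,1]])
    return cv2.projectPoints(np.array(P,float).reshape(-1,3),m["rvec"],m["tvec"],K,m["distortion"])[0][:,0]
A=np.linspace(0,2*np.pi,180)
def circ(c,r,ax=(0,0,1)):
    ax=np.array(ax)/np.linalg.norm(ax);u=np.cross(ax,[0,1,0]);u/=np.linalg.norm(u);v=np.cross(ax,u)
    return np.array(c)+r*(np.outer(np.cos(A),u)+np.outer(np.sin(A),v))
def ext(n,c,r,ax=(0,0,1)):
    p=proj(n,circ(c,r,ax));return dict(l=p[:,0].min(),r=p[:,0].max(),t=p[:,1].min(),b=p[:,1].max())
def res(n,c,r,meas,ax=(0,0,1)):
    e=ext(n,c,r,ax);return [e[k]-meas[k] for k in meas]
def cr(x0,y0,s,**k): # crop extents (edges) -> pixels
    return {q:(x0 if q in"lr" else y0)+(v+.5)/s-.5 for q,v in k.items()}
E
python3 - <<'E'
from h import *
S=lambda **k:cr(190,95,2.5,**k); T=lambda **k:cr(400,230,4,**k)
def rim(ms,mt,r,g):
    f=lambda p:res("scene",p[:3],p[3],ms)+res("top",p[:3],p[3],mt)
    o=least_squares(f,[*g,r]);print(o.x.round(4),"res",o.fun.round(1))
rim(S(l=100,r=209,t=144,b=202),T(l=91,r=277,t=81,b=263),.043,[.3,-.2,.08])
rim(cr(300,195,2.5,l=90,r=219,t=33,b=110),cr(230,220,4,l=76,r=262,t=57,b=235),.041,[.3,0,.12])
def f(p):
    ax=np.array([p[3],p[4],1.]);ax/=np.linalg.norm(ax);b=p[:3]-.07*ax
    return res("scene",p[:3],.011,S(l=134,r=161,t=20),ax)+res("scene",b,.011,S(l=136,r=163,b=112),ax)+res("top",p[:3],.011,T(r=267,t=92),ax)+res("top",b,.011,T(l=193,b=167),ax)
o=least_squares(f,[.3,-.2,.2,0.01,0]);p=o.x;ax=np.array([p[3],p[4],1.]);ax/=np.linalg.norm(ax)
print("handle top",p.round(4),"grip",(p[:3]-.035*ax).round(4),"tip",(p[:3]-.2*ax).round(4),"res",o.fun.round(1))
E
```

```text
[ 0.5229 -0.3186  0.0772  0.0444] res [-0.7 -0.2  0.1 -0.3 -0.2 -0.4  0.3  0.3]
[0.5469 0.0102 0.1234 0.0425] res [-0.4 -0.4  0.  -0.1 -0.2 -0.5  0.   0.5]
handle top [ 0.522  -0.3172  0.2055 -0.0128  0.06  ] grip [ 0.5225 -0.3193  0.1706] tip [ 0.5246 -0.3292  0.0059] res [-0.2  0.7 -0.7 -0.8 -0.4  0.6  0.2 -0.5 -0.6  1. ]
```

carry_out(commands=[{"z": -0.5,"rz": -0.82},{"z": -0.5,"rz": -0.82},{"rz": -0.82},{"rz": -0.82},{"x": -0.35,"y": -0.9},{"x": -0.35,"y": -0.9},{"x": -0.35,"y": -0.9},{"x": -0.35,"y": -0.9},{"x": -0.35,"y": -0.9},{"x": -0.35,"y": -0.9},{"x": -0.35,"y": -0.9},{"x": -0.35,"y": -0.9}], grip=1)

```text
validation failed for argument at $.co...
```

carry_out(commands=[{"x": -0.35,"y": -0.9},{"x": -0.35,"y": -0.9},{"x": -0.35,"y": -0.9},{"x": -0.35,"y": -0.9},{"x": -0.35,"y": -0.9},{"x": -0.35,"y": -0.9},{"x": -0.35,"y": -0.9},{"x": -0.35,"y": -0.9},{},{}])

```text
validation failed for argument at $.co...
```

carry_out(commands=[{"x": 0,"y": 0,"z": -0.5,"rx": 0,"ry": 0,"rz": -0.82},{"x": 0,"y": 0,"z": -0.5,"rx": 0,"ry": 0,"rz": -0.82},{"x": 0,"y": 0,"z": 0,"rx": 0,"ry": 0,"rz": -0.82},{"x": 0,"y": 0,"z": 0,"rx": 0,"ry": 0,"rz": -0.82}], grip=1)

```text
time: 0.6
tool_pos: [0.1856, 0.5442, 0.2994]
tcp_rot: [3.142, 0.0, -3.14]
wrist_force: [0.2, -0.7, -0.6]
opening: 1.001
grasp_force: 0.0
```

All six keys are required in each row. The turn went through, so I carry on.

carry_out(commands=[{"x": -0.35,"y": -0.9,"z": 0,"rx": 0,"ry": 0,"rz": 0},{"x": -0.35,"y": -0.9,"z": 0,"rx": 0,"ry": 0,"rz": 0},{"x": -0.35,"y": -0.9,"z": 0,"rx": 0,"ry": 0,"rz": 0},{"x": -0.35,"y": -0.9,"z": 0,"rx": 0,"ry": 0,"rz": 0},{"x": -0.35,"y": -0.9,"z": 0,"rx": 0,"ry": 0,"rz": 0},{"x": -0.35,"y": -0.9,"z": 0,"rx": 0,"ry": 0,"rz": 0},{"x": -0.35,"y": -0.9,"z": 0,"rx": 0,"ry": 0,"rz": 0},{"x": -0.35,"y": -0.9,"z": 0,"rx": 0,"ry": 0,"rz": 0},{"x": -0.35,"y": -0.9,"z": 0,"rx": 0,"ry": 0,"rz": 0},{"x": -0.35,"y": -0.9,"z": 0,"rx": 0,"ry": 0,"rz": 0},{"x": -0.35,"y": -0.9,"z": 0,"rx": 0,"ry": 0,"rz": 0},{"x": -0.35,"y": -0.9,"z": 0,"rx": 0,"ry": 0,"rz": 0}])

```text
time: 2.1
tool_pos: [0.4373, -0.1059, 0.2991]
tcp_rot: [3.141, 0.0, 3.14]
wrist_force: [1.3, 0.5, 0.3]
opening: 0.998
grasp_force: 0.0
```

carry_out(commands=[{"x": -0.35,"y": -0.9,"z": 0,"rx": 0,"ry": 0,"rz": 0},{"x": -0.35,"y": -0.9,"z": 0,"rx": 0,"ry": 0,"rz": 0},{"x": -0.35,"y": -0.9,"z": 0,"rx": 0,"ry": 0,"rz": 0},{"x": -0.35,"y": -0.9,"z": 0,"rx": 0,"ry": 0,"rz": 0},{"x": 0,"y": 0,"z": 0,"rx": 0,"ry": 0,"rz": 0},{"x": 0,"y": 0,"z": 0,"rx": 0,"ry": 0,"rz": 0}])

```text
time: 2.85
tool_pos: [0.5206, -0.3196, 0.2984]
tcp_rot: [3.14, -0.001, 3.14]
wrist_force: [-0.1, -0.6, -0.6]
opening: 0.999
grasp_force: 0.0
```

carry_out(commands=[{"x": -0.03,"y": 0,"z": 0.5,"rx": 0,"ry": 0,"rz": 0},{"x": 0,"y": 0,"z": 0.5,"rx": 0,"ry": 0,"rz": 0},{"x": 0,"y": 0,"z": 0.4,"rx": 0,"ry": 0,"rz": 0},{"x": 0,"y": 0,"z": 0.4,"rx": 0,"ry": 0,"rz": 0},{"x": 0,"y": 0,"z": 0.3,"rx": 0,"ry": 0,"rz": 0},{"x": 0,"y": 0,"z": 0.2,"rx": 0,"ry": 0,"rz": 0},{"x": 0,"y": 0,"z": 0,"rx": 0,"ry": 0,"rz": 0},{"x": 0,"y": 0,"z": 0,"rx": 0,"ry": 0,"rz": 0}])

```text
time: 3.85
tool_pos: [0.5232, -0.3204, 0.1623]
tcp_rot: [-3.141, 0.001, 3.141]
wrist_force: [-1.3, -0.3, 0.4]
opening: 1.003
grasp_force: 0.0
```

carry_out(commands=[{"x": 0,"y": 0,"z": 0,"rx": 0,"ry": 0,"rz": 0},{"x": 0,"y": 0,"z": 0,"rx": 0,"ry": 0,"rz": 0},{"x": 0,"y": 0,"z": 0,"rx": 0,"ry": 0,"rz": 0},{"x": 0,"y": 0,"z": 0,"rx": 0,"ry": 0,"rz": 0},{"x": 0,"y": 0,"z": 0,"rx": 0,"ry": 0,"rz": 0},{"x": 0,"y": 0,"z": 0,"rx": 0,"ry": 0,"rz": 0},{"x": 0,"y": 0,"z": 0,"rx": 0,"ry": 0,"rz": 0},{"x": 0,"y": 0,"z": 0,"rx": 0,"ry": 0,"rz": 0}], grip=0, newtons=60)

```text
time: 4.85
tool_pos: [0.5229, -0.3202, 0.1616]
tcp_rot: [-3.141, 0.0, 3.141]
wrist_force: [0.5, 0.9, 3.6]
opening: 0.242
grasp_force: 58.9
```

carry_out(commands=[{"x": 0,"y": 0,"z": -0.2,"rx": 0,"ry": 0,"rz": 0},{"x": 0,"y": 0,"z": -0.3,"rx": 0,"ry": 0,"rz": 0},{"x": 0,"y": 0,"z": -0.4,"rx": 0,"ry": 0,"rz": 0},{"x": 0,"y": 0,"z": -0.4,"rx": 0,"ry": 0,"rz": 0},{"x": 0,"y": 0,"z": -0.4,"rx": 0,"ry": 0,"rz": 0},{"x": 0,"y": 0,"z": -0.4,"rx": 0,"ry": 0,"rz": 0},{"x": 0,"y": 0,"z": -0.4,"rx": 0,"ry": 0,"rz": 0},{"x": 0,"y": 0,"z": -0.4,"rx": 0,"ry": 0,"rz": 0},{"x": 0,"y": 0,"z": -0.3,"rx": 0,"ry": 0,"rz": 0},{"x": 0,"y": 0,"z": 0,"rx": 0,"ry": 0,"rz": 0},{"x": 0,"y": 0,"z": 0,"rx": 0,"ry": 0,"rz": 0}])

```text
time: 6.22
tool_pos: [0.5225, -0.3198, 0.3524]
tcp_rot: [3.141, -0.001, 3.141]
wrist_force: [-0.1, 0.7, -1.1]
opening: 0.243
grasp_force: 58.7
```

```bash
python3 - <<'E'
from h import *
s=arm.get_state();print(s["tool_pos"],s["opening"],s["grasp_force"],s["wrist_force"])
p=s["tool_pos"];im={}
for n in M:
    I=arm.capture(n);cv2.imwrite(f"pics/{n}1.png",I)
    q=proj(n,[p+[0,0,.011],p+[0,0,.011-.165]]);print(n,q.round(1))
    c=q.mean(0).astype(int);x=min(max(c[0]-50,0),540);y=min(max(c[1]-60,0),330);print(x,y)
    im[n]=cv2.resize(I[y:y+150,x:x+100],(400,600),interpolation=cv2.INTER_CUBIC)
cv2.imwrite("pics/crop2.png",np.hstack(list(im.values())))
E
```

```text
[ 0.52246264 -0.31979818  0.35237018] 0.24315595656624522 58.707661307416856 [-0.05375485  0.69898063 -1.06938195]
scene [[243.5  19.6]
 [248.1 107.9]]
195 3
top [[487.1 234. ]
 [460.5 259.1]]
423 186
```

View pics/crop2.png

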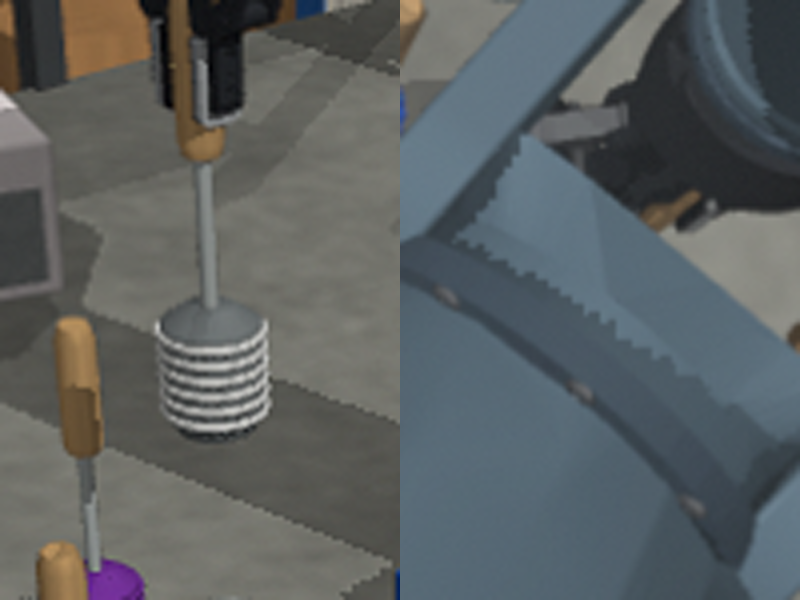

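Scene crop: the brush hangs nearly vertical in the fingers, with its end at crop (217,425) against a predicted (212,420), which is about 2 mm off. The arm hides the brush in the top view. On to the beaker.

carry_out(commands=[{"x": -0.05,"y": 0.4,"z": 0,"rx": 0,"ry": 0,"rz": 0},{"x": -0.05,"y": 0.6,"z": 0,"rx": 0,"ry": 0,"rz": 0},{"x": -0.05,"y": 0.7,"z": 0,"rx": 0,"ry": 0,"rz": 0},{"x": -0.05,"y": 0.8,"z": 0,"rx": 0,"ry": 0,"rz": 0},{"x": -0.05,"y": 0.8,"z": 0,"rx": 0,"ry": 0,"rz": 0},{"x": -0.05,"y": 0.8,"z": 0,"rx": 0,"ry": 0,"rz": 0},{"x": -0.05,"y": 0.6,"z": 0,"rx": 0,"ry": 0,"rz": 0},{"x": -0.05,"y": 0.5,"z": 0,"rx": 0,"ry": 0,"rz": 0},{"x": -0.03,"y": 0.28,"z": 0,"rx": 0,"ry": 0,"rz": 0},{"x": 0,"y": 0,"z": 0,"rx": 0,"ry": 0,"rz": 0},{"x": 0,"y": 0,"z": 0,"rx": 0,"ry": 0,"rz": 0}])

```text
time: 7.7
tool_pos: [0.5487, 0.0081, 0.3531]
tcp_rot: [-3.141, -0.0, 3.14]
wrist_force: [0.6, -0.6, -0.6]
opening: 0.24
grasp_force: 58.8
```

```bash
python3 - <<'E'
from h import *
s=arm.get_state();print(s["tool_pos"],s["opening"],s["grasp_force"])
p=s["tool_pos"];im=[]
for n in M:
    I=arm.capture(n)
    q=proj(n,[p+[0,0,.011-.165],[.5469,.0102,.125]])
    x,y=(300,90) if n=="scene" else (220,180);print(n,((q-[x,y])*4).round(0))
    im.append(cv2.resize(I[y:y+150,x:x+100],(400,600),interpolation=cv2.INTER_CUBIC))
cv2.imwrite("pics/crop3.png",np.hstack(im))
E
```

```text
[0.54874751 0.00805256 0.35312554] 0.24016836339358974 58.80913870409131
scene [[250. 375.]
 [245. 528.]]
top [[195. 261.]
 [206. 304.]]
```

View pics/crop3.png

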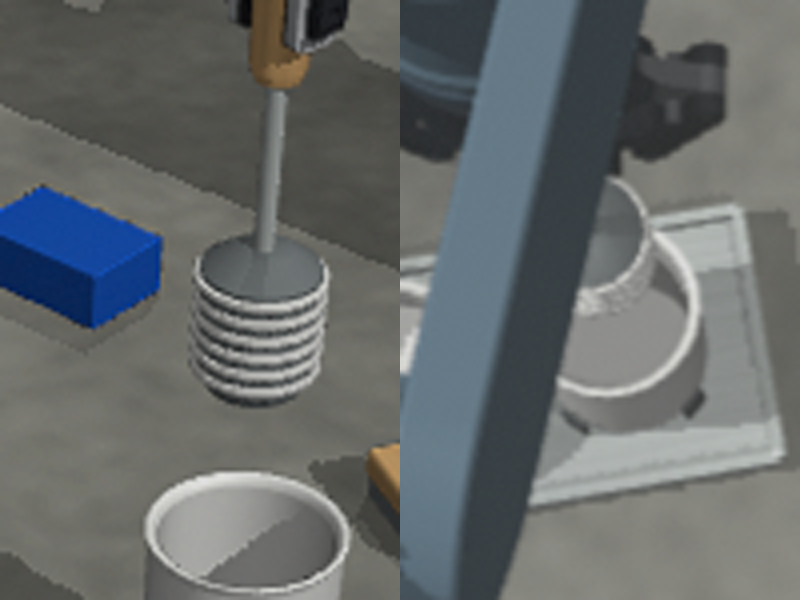

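Scene crop: the brush end is at (256,385), close to the predicted (250,375), and above the rim centre (245,528). In the top view the bristle edge (655,313) also fits the prediction to within 3 mm, against a 13 mm clearance. Now I scrub.

carry_out(commands=[{"x": 0,"y": 0,"z": 0.2,"rx": 0,"ry": 0,"rz": 0},{"x": 0,"y": 0,"z": 0.3,"rx": 0,"ry": 0,"rz": 0},{"x": 0,"y": 0,"z": 0.3,"rx": 0,"ry": 0,"rz": 0},{"x": 0,"y": 0,"z": 0.3,"rx": 0,"ry": 0,"rz": 0},{"x": 0,"y": 0,"z": 0.3,"rx": 0,"ry": 0,"rz": 0},{"x": 0,"y": 0,"z": 0.3,"rx": 0,"ry": 0,"rz": 0},{"x": 0,"y": 0,"z": 0.3,"rx": 0,"ry": 0,"rz": 0},{"x": 0,"y": 0,"z": 0.3,"rx": 0,"ry": 0,"rz": 0},{"x": 0,"y": 0,"z": 0.3,"rx": 0,"ry": 0,"rz": 0},{"x": 0,"y": 0,"z": 0.3,"rx": 0,"ry": 0,"rz": 0},{"x": 0,"y": 0,"z": 0,"rx": 0,"ry": 0,"rz": 0},{"x": 0,"y": 0,"z": 0,"rx": 0,"ry": 0,"rz": 0}])

```text
time: 9.3
tool_pos: [0.5493, 0.0086, 0.1797]
tcp_rot: [-3.141, 0.001, 3.141]
wrist_force: [0.4, -0.1, -0.5]
opening: 0.24
grasp_force: 58.8
```

carry_out(commands=[{"x": 0,"y": 0,"z": 0.08,"rx": 0,"ry": 0,"rz": 0},{"x": 0,"y": 0,"z": 0,"rx": 0,"ry": 0,"rz": 0},{"x": 0,"y": 0,"z": 0,"rx": 0,"ry": 0,"rz": 0},{"x": 0,"y": 0,"z": 0,"rx": 0,"ry": 0,"rz": 0}])

```text
time: 9.8
tool_pos: [0.5489, 0.0087, 0.1747]
tcp_rot: [-3.142, 0.0, 3.141]
wrist_force: [-0.2, 0.7, -2.0]
opening: 0.242
grasp_force: 58.8
```

carry_out(commands=[{"x": 0,"y": 0,"z": -0.25,"rx": 0,"ry": 0,"rz": 0},{"x": 0,"y": 0,"z": -0.25,"rx": 0,"ry": 0,"rz": 0},{"x": 0,"y": 0,"z": -0.25,"rx": 0,"ry": 0,"rz": 0},{"x": 0,"y": 0,"z": -0.25,"rx": 0,"ry": 0,"rz": 0},{"x": 0,"y": 0,"z": -0.25,"rx": 0,"ry": 0,"rz": 0},{"x": 0,"y": 0,"z": 0,"rx": 0,"ry": 0,"rz": 0},{"x": 0,"y": 0,"z": 0,"rx": 0,"ry": 0,"rz": 0},{"x": 0,"y": 0,"z": 0,"rx": 0,"ry": 0,"rz": 0}])

```text
time: 10.8
tool_pos: [0.5484, 0.0088, 0.2486]
tcp_rot: [3.141, -0.002, 3.141]
wrist_force: [0.6, -0.2, -0.5]
opening: 0.24
grasp_force: 58.8
```

carry_out(commands=[{"x": 0,"y": 0,"z": 0.25,"rx": 0,"ry": 0,"rz": 0},{"x": 0,"y": 0,"z": 0.25,"rx": 0,"ry": 0,"rz": 0},{"x": 0,"y": 0,"z": 0.25,"rx": 0,"ry": 0,"rz": 0},{"x": 0,"y": 0,"z": 0.25,"rx": 0,"ry": 0,"rz": 0},{"x": 0,"y": 0,"z": 0.25,"rx": 0,"ry": 0,"rz": 0},{"x": 0,"y": 0,"z": 0,"rx": 0,"ry": 0,"rz": 0},{"x": 0,"y": 0,"z": 0,"rx": 0,"ry": 0,"rz": 0},{"x": 0,"y": 0,"z": 0,"rx": 0,"ry": 0,"rz": 0}])

```text
time: 11.8
tool_pos: [0.5494, 0.0086, 0.1753]
tcp_rot: [-3.141, 0.002, 3.141]
wrist_force: [-0.1, 0.2, -0.3]
opening: 0.242
grasp_force: 58.8
```

Scrubbed. Lift 0.18 m, then go back over the holder (centre 0.523, -0.319).

carry_out(commands=[{"x": 0,"y": 0,"z": -0.2,"rx": 0,"ry": 0,"rz": 0},{"x": 0,"y": 0,"z": -0.3,"rx": 0,"ry": 0,"rz": 0},{"x": 0,"y": 0,"z": -0.4,"rx": 0,"ry": 0,"rz": 0},{"x": 0,"y": 0,"z": -0.4,"rx": 0,"ry": 0,"rz": 0},{"x": 0,"y": 0,"z": -0.4,"rx": 0,"ry": 0,"rz": 0},{"x": 0,"y": 0,"z": -0.4,"rx": 0,"ry": 0,"rz": 0},{"x": 0,"y": 0,"z": -0.4,"rx": 0,"ry": 0,"rz": 0},{"x": 0,"y": 0,"z": -0.3,"rx": 0,"ry": 0,"rz": 0},{"x": 0,"y": 0,"z": -0.2,"rx": 0,"ry": 0,"rz": 0},{"x": 0,"y": 0,"z": 0,"rx": 0,"ry": 0,"rz": 0}])

```text
time: 13.05
tool_pos: [0.5492, 0.0087, 0.3555]
tcp_rot: [-3.141, 0.002, 3.141]
wrist_force: [-0.1, -0.1, -1.0]
opening: 0.244
grasp_force: 58.8
```

carry_out(commands=[{"x": 0.05,"y": -0.4,"z": 0,"rx": 0,"ry": 0,"rz": 0},{"x": 0.05,"y": -0.6,"z": 0,"rx": 0,"ry": 0,"rz": 0},{"x": 0.05,"y": -0.7,"z": 0,"rx": 0,"ry": 0,"rz": 0},{"x": 0.05,"y": -0.8,"z": 0,"rx": 0,"ry": 0,"rz": 0},{"x": 0.05,"y": -0.8,"z": 0,"rx": 0,"ry": 0,"rz": 0},{"x": 0.05,"y": -0.8,"z": 0,"rx": 0,"ry": 0,"rz": 0},{"x": 0.05,"y": -0.6,"z": 0,"rx": 0,"ry": 0,"rz": 0},{"x": 0.05,"y": -0.5,"z": 0,"rx": 0,"ry": 0,"rz": 0},{"x": 0.03,"y": -0.28,"z": 0,"rx": 0,"ry": 0,"rz": 0},{"x": 0,"y": 0,"z": 0,"rx": 0,"ry": 0,"rz": 0},{"x": 0,"y": 0,"z": 0,"rx": 0,"ry": 0,"rz": 0}])

```text
time: 14.42
tool_pos: [0.523, -0.3189, 0.3543]
tcp_rot: [3.141, -0.0, 3.142]
wrist_force: [0.2, -0.1, -0.9]
opening: 0.241
grasp_force: 58.9
```

carry_out(commands=[{"x": 0,"y": 0,"z": 0.2,"rx": 0,"ry": 0,"rz": 0},{"x": 0,"y": 0,"z": 0.3,"rx": 0,"ry": 0,"rz": 0},{"x": 0,"y": 0,"z": 0.3,"rx": 0,"ry": 0,"rz": 0},{"x": 0,"y": 0,"z": 0.3,"rx": 0,"ry": 0,"rz": 0},{"x": 0,"y": 0,"z": 0.3,"rx": 0,"ry": 0,"rz": 0},{"x": 0,"y": 0,"z": 0.3,"rx": 0,"ry": 0,"rz": 0},{"x": 0,"y": 0,"z": 0.3,"rx": 0,"ry": 0,"rz": 0},{"x": 0,"y": 0,"z": 0.2,"rx": 0,"ry": 0,"rz": 0},{"x": 0,"y": 0,"z": 0.2,"rx": 0,"ry": 0,"rz": 0},{"x": 0,"y": 0,"z": 0,"rx": 0,"ry": 0,"rz": 0}])

```text
time: 15.68
tool_pos: [0.5224, -0.3197, 0.2094]
tcp_rot: [3.14, -0.001, 3.141]
wrist_force: [-0.5, -0.5, -0.2]
opening: 0.239
grasp_force: 58.9
```

```bash
python3 - <<'E'
from h import *
s=arm.get_state();print(s["tool_pos"],s["wrist_force"],s["moment"],s["grasp_force"])
I=arm.capture("scene")
cv2.imwrite("pics/crop4.png",cv2.resize(I[70:220,190:320],(693,600*4//3)[:1]+(800*3//4,),interpolation=cv2.INTER_CUBIC))
E
```

```text
[ 0.52237922 -0.31969759  0.20937028] [-0.52191254 -0.45706848 -0.22893642] [-0.02854345  0.04078383 -0.00525535] 58.860631193529116
```

View pics/crop4.png

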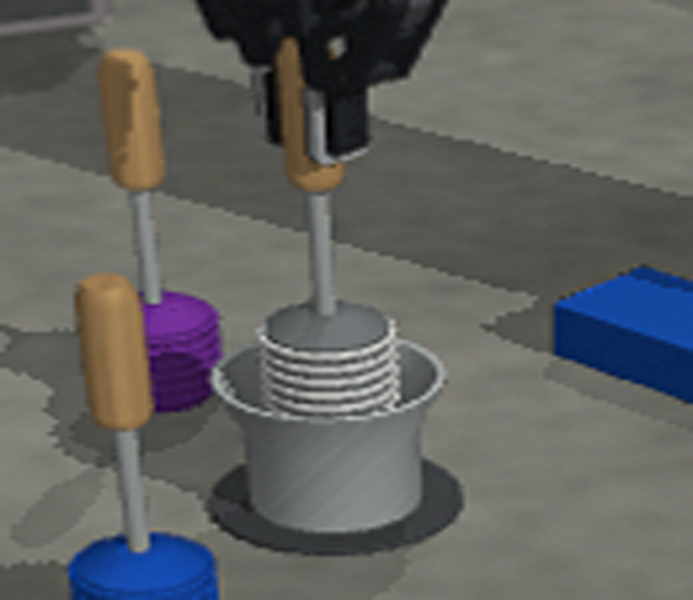

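Crop: the bristles (258–399, centre 329) are centred in the pot mouth (211–445, centre 328) and there is no contact force. I lower slowly.

carry_out(commands=[{"x": 0,"y": 0,"z": 0.12,"rx": 0,"ry": 0,"rz": 0},{"x": 0,"y": 0,"z": 0.12,"rx": 0,"ry": 0,"rz": 0},{"x": 0,"y": 0,"z": 0.12,"rx": 0,"ry": 0,"rz": 0},{"x": 0,"y": 0,"z": 0.12,"rx": 0,"ry": 0,"rz": 0},{"x": 0,"y": 0,"z": 0.1,"rx": 0,"ry": 0,"rz": 0},{"x": 0,"y": 0,"z": 0.08,"rx": 0,"ry": 0,"rz": 0},{"x": 0,"y": 0,"z": 0.06,"rx": 0,"ry": 0,"rz": 0},{"x": 0,"y": 0,"z": 0,"rx": 0,"ry": 0,"rz": 0},{"x": 0,"y": 0,"z": 0,"rx": 0,"ry": 0,"rz": 0}])

```text
time: 16.85
tool_pos: [0.5229, -0.3202, 0.1676]
tcp_rot: [-3.141, 0.0, 3.141]
wrist_force: [-0.0, 0.2, -1.9]
opening: 0.241
grasp_force: 58.9
```

carry_out(commands=[{"x": 0,"y": 0,"z": 0.04,"rx": 0,"ry": 0,"rz": 0},{"x": 0,"y": 0,"z": 0.04,"rx": 0,"ry": 0,"rz": 0},{"x": 0,"y": 0,"z": 0,"rx": 0,"ry": 0,"rz": 0},{"x": 0,"y": 0,"z": 0,"rx": 0,"ry": 0,"rz": 0}])

```text
time: 17.35
tool_pos: [0.5228, -0.3201, 0.1625]
tcp_rot: [-3.142, -0.0, 3.141]
wrist_force: [-0.4, -0.3, 0.1]
opening: 0.239
grasp_force: 58.9
```

carry_out(commands=[{"x": 0,"y": 0,"z": 0.02,"rx": 0,"ry": 0,"rz": 0},{"x": 0,"y": 0,"z": 0.02,"rx": 0,"ry": 0,"rz": 0},{"x": 0,"y": 0,"z": 0,"rx": 0,"ry": 0,"rz": 0},{"x": 0,"y": 0,"z": 0,"rx": 0,"ry": 0,"rz": 0}])

```text
time: 17.85
tool_pos: [0.5233, -0.3204, 0.1616]
tcp_rot: [-3.141, 0.001, 3.141]
wrist_force: [-1.4, 1.4, 6.5]
opening: 0.242
grasp_force: 59.8
```

The brush is in contact with the floor (6.5 N). I release and retreat.

carry_out(commands=[{"x": 0,"y": 0,"z": 0,"rx": 0,"ry": 0,"rz": 0},{"x": 0,"y": 0,"z": 0,"rx": 0,"ry": 0,"rz": 0},{"x": 0,"y": 0,"z": 0,"rx": 0,"ry": 0,"rz": 0},{"x": 0,"y": 0,"z": 0,"rx": 0,"ry": 0,"rz": 0},{"x": 0,"y": 0,"z": 0,"rx": 0,"ry": 0,"rz": 0},{"x": 0,"y": 0,"z": 0,"rx": 0,"ry": 0,"rz": 0},{"x": 0,"y": 0,"z": 0,"rx": 0,"ry": 0,"rz": 0},{"x": 0,"y": 0,"z": 0,"rx": 0,"ry": 0,"rz": 0}], grip=1)

```text
time: 18.85
tool_pos: [0.5228, -0.32, 0.1601]
tcp_rot: [-3.142, 0.0, 3.141]
wrist_force: [-0.6, -0.1, -0.3]
opening: 0.999
grasp_force: 0.0
```

carry_out(commands=[{"x": 0,"y": 0,"z": -0.2,"rx": 0,"ry": 0,"rz": 0},{"x": 0,"y": 0,"z": -0.3,"rx": 0,"ry": 0,"rz": 0},{"x": 0,"y": 0,"z": -0.4,"rx": 0,"ry": 0,"rz": 0},{"x": 0,"y": 0,"z": -0.4,"rx": 0,"ry": 0,"rz": 0},{"x": 0,"y": 0,"z": -0.4,"rx": 0,"ry": 0,"rz": 0},{"x": 0,"y": 0,"z": -0.4,"rx": 0,"ry": 0,"rz": 0},{"x": 0,"y": 0,"z": -0.4,"rx": 0,"ry": 0,"rz": 0},{"x": 0,"y": 0,"z": 0,"rx": 0,"ry": 0,"rz": 0},{"x": 0,"y": 0,"z": 0,"rx": 0,"ry": 0,"rz": 0},{"x": 0,"y": 0,"z": 0,"rx": 0,"ry": 0,"rz": 0},{"x": 0,"y": 0,"z": 0,"rx": 0,"ry": 0,"rz": 0},{"x": 0,"y": 0,"z": 0,"rx": 0,"ry": 0,"rz": 0}])

```text
time: 20.35
tool_pos: [0.5226, -0.3199, 0.3095]
tcp_rot: [3.141, -0.001, 3.141]
wrist_force: [-0.6, -0.2, 0.1]
opening: 1.0
grasp_force: 0.0
```

```bash
python3 - <<'E'
from h import *
I=arm.capture("scene")
cv2.imwrite("pics/crop5.png",cv2.resize(I[70:220,190:320],(520,600),interpolation=cv2.INTER_CUBIC))
E
```

```text
(no output)
```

View pics/crop5.png

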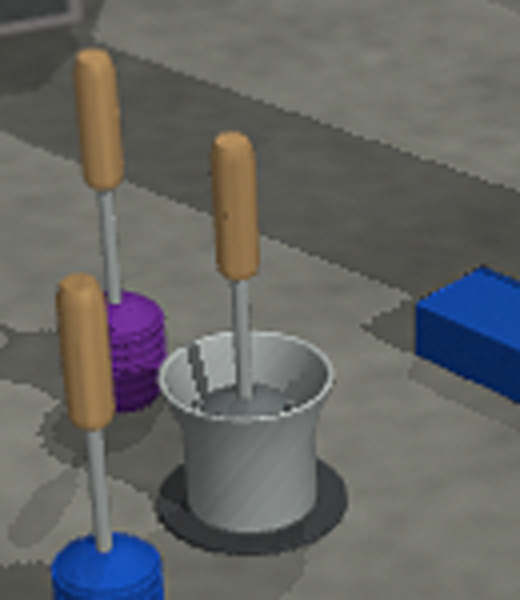

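The crop shows the brush standing upright in its pot, with its handle at (235,205) and the gripper clear.

```bash
python3 -c "
from cell import arm
print(arm.hand_in())"
```

```text
the job is handed in; nothing more can be done
None
```

I scrubbed the tallest beaker (down, up about 73 mm, down again), stood the brush back upright on its holder's floor, released it and handed the job in at about 20 s; the hand-in returned no verdict.

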